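Pair the crimp ferrules with their hose-fitting inserts

ROBOT

A 6-joint arm with a two-finger parallel gripper is mounted at the origin on a cart in front of the work surface, level with it; the furniture and walls round the work are solid. World frame = base frame: x ahead of the robot, y to its left, z up, the work surface at z = 0. Lengths are in mm, angles in degrees, forces in N, time in s.
With the tool pointing down it reaches from about 300 to 850 mm from the base axis. Payload 4.2 kg.
Tool frame: the origin (TCP) lies at the very end of the fingers, on their centre line; the grasp point (between the pads) lies 19 mm behind it (hold_point_z is the z of the grasp point in the tool frame, in mm); z points along the fingers, y is the direction in which the jaws open and shut (so a half turn about z gives the same grasp; the last joint's range is limited). The gripper opens to 91 mm and grips with 3 to 60 N. Pads are 32 mm wide; open, the fingers measure 118 mm over their backs; the gripper's body (76 mm by 178 mm) begins 60 mm behind the grasp point.
Start: joints at [-65.374, 18.312, 89.639, -0, 72.044, -1.146], TCP at [250.007, -517.822, 213.976] pointing down, gripper open.
Joint ranges: [-177.97, 177.97], [-48.28, 115.42], [12.27, 149.76], [-77.06, 257.06], [2.81, 150.46], [-146.56, 146.56]. Speed limits (degrees/s): [147.25, 147.25, 180, 180, 180, 180].

INTERFACE

Orientations are given as [roll, pitch, yaw] about the fixed x, y, z axes, in that order (R = Rz(yaw) Ry(pitch) Rx(roll)).
In Python, from workcell import state, grab_frame, job_done, hold_point_z gives the robot as it stands. The module is installed in compiled form; this text tells all that it offers.
- The arm moves only by the shell command python3 -m creep 'ROWS' [FORCE]. ROWS is JSON, a list of rows, each a list of 7 numbers: the closure, from 0 (fully open) to 1 (shut), then the shift along the tool's x, y, z in mm, then the turn, a rotation vector about the tool's x, y, z in degrees. A call has 1 to 5 rows; each row shifts and turns the commanded pose from where the row before left it, along the tool's axes as they then stand; what a row does not reach is not made up. A row lasts 1/8 s, in which the tool goes at most 62.5 mm and 10.7 degrees, less where a joint would pass 70% of its speed; a pose out of reach is approached as far as the arm can. A call is refused whole if a number of a shift passes 62.5 or a number of a turn 10.7, either way. A call with a gripper value outside its range is refused whole. The fingers move at their own pace and stop on an object; FORCE is the grip in N (left out, the last holds). Time passes only in rows, so rows that do not move let the fingers close. It gives the time, the measured TCP pose, the force and the opening at its end, in the units of the state.
- state(): the state, without advancing time (a new reading comes with each control period).
- grab_frame(name): name is "scene" or "top"; returns a dict with "frame" (400x640x3 uint8, red, green, blue), "fx", "fy", "cx", "cy" (pixels), "view" (4x4, takes a point from world to camera coordinates). Camera axes: x right, y down, z forward; pixel columns grow to the right and rows downward; lengths in mm; the calibration is good to about 2 mm. A picture is of the moment at which its call begins. There is no depth.
- job_done(): hands the job in, once; it reports no verdict.
The state is a dict: "time_s": time; "qpos": joint angles; "qvel": joint speeds; "effort": joint torques, N m; "ee_pos": TCP position; "ee_rot": TCP orientation; "force": force on the tool from outside, world axes, zero at the start; "torque": the same for the moment, N m; "gripper_width": finger opening in mm.
Only numpy, scipy, OpenCV 4.12 (cv2) and the standard library are available. Lean on these libraries where they do the work, as an engineer would, in place of code of your own. Each camera call takes 0.05 s, during which the arm holds its last target.

TASK

Get the four hose fittings ready for the crimper: slip each round gold crimp ferrule over the barbed tail of the steel insert of its own size (the smallest on the one with the slimmest tail, and so on up to the largest), down until it stands flat on the insert's collar. Do not knock over or push about the inserts, and leave the silver hexagon nuts lying among them where they are.

Things in the scene. Friction and masses are not known exactly. Their poses are not given: they have to be found in the camera images.
- ferrule_s_center (a point): the smallest ferrule: a plain round yellow-gold metal sleeve, outside diameter 28, bore 21, length 36 mm, open at both ends, with two thin dark grooves near its upper end, loose, standing on end on the bench. The point is its centre, half-way up (18 mm above its lower end); z runs up along the bore
- insert_s_seat (a point): the smallest hose-fitting insert: a silver steel part standing loose on its hexagon base (30 mm across flats), tail upwards. The point is the centre of its collar's flat upper face, 26 mm above the bench, on which the ferrule ends up standing (collar 26 mm in diameter); z up. The slim barbed tail, 10 mm in diameter over the barbs, rises 40 mm above this point, its tip slightly tapered
- ferrule_m_center (a point): the second smallest ferrule: a plain round yellow-gold metal sleeve, outside diameter 37, bore 28, length 42 mm, open at both ends, with two thin dark grooves near its upper end, loose, standing on end on the bench. The point is its centre, half-way up (21 mm above its lower end); z runs up along the bore
- insert_m_seat (a point): the second smallest hose-fitting insert: a silver steel part standing loose on its hexagon base (38 mm across flats), tail upwards. The point is the centre of its collar's flat upper face, 28 mm above the bench, on which the ferrule ends up standing (collar 35 mm in diameter); z up. The slim barbed tail, 16 mm in diameter over the barbs, rises 46 mm above this point, its tip slightly tapered
- ferrule_l_center (a point): the second largest ferrule: a plain round yellow-gold metal sleeve, outside diameter 46, bore 36, length 48 mm, open at both ends, with two thin dark grooves near its upper end, loose, standing on end on the bench. The point is its centre, half-way up (24 mm above its lower end); z runs up along the bore
- insert_l_seat (a point): the second largest hose-fitting insert: a silver steel part standing loose on its hexagon base (47 mm across flats), tail upwards. The point is the centre of its collar's flat upper face, 30 mm above the bench, on which the ferrule ends up standing (collar 44 mm in diameter); z up. The slim barbed tail, 22.5 mm in diameter over the barbs, rises 52 mm above this point, its tip slightly tapered
- ferrule_xl_center (a point): the largest ferrule: a plain round yellow-gold metal sleeve, outside diameter 56, bore 45, length 54 mm, open at both ends, with two thin dark grooves near its upper end, loose, standing on end on the bench. The point is its centre, half-way up (27 mm above its lower end); z runs up along the bore
- insert_xl_seat (a point): the largest hose-fitting insert: a silver steel part standing loose on its hexagon base (57 mm across flats), tail upwards. The point is the centre of its collar's flat upper face, 32 mm above the bench, on which the ferrule ends up standing (collar 54 mm in diameter); z up. The slim barbed tail, 30 mm in diameter over the barbs, rises 58 mm above this point, its tip slightly tapered
- nut_a_center (a point): a silver hexagon union nut, 32 mm across flats, bore 21, 20 mm high, lying flat on the bench; not a ferrule, to be left alone. The point is its centre, half-way up
- nut_b_center (a point): a silver hexagon union nut, 41 mm across flats, bore 28, 24 mm high, lying flat on the bench; not a ferrule, to be left alone. The point is its centre, half-way up
Not all that is in view belongs to the job. What is shaped like the part that bears ferrule_l_center but blue or red is not meant.

How it is judged (in metres and radians):
At the end, for the whole second after the job is handed in: Each of the four ferrules is round the tail of the insert of its own size: centres within 12 mm seen from above, its lower end within 4 mm of the collar's upper face, ferrule and insert upright within 0.1 rad, released and at rest (horizontal distance between ferrule_s_center and insert_s_seat below 0.012 m and z of ferrule_s_center in the frame of insert_s_seat between 0.014 and 0.022 m and angle between each of ferrule_s_center, insert_s_seat, ferrule_m_center, insert_m_seat, ferrule_l_center, insert_l_seat, ferrule_xl_center, insert_xl_seat's own z axis and vertical below 0.1 rad and linear speed of each of ferrule_s, ferrule_m, ferrule_l, ferrule_xl below 0.02 m/s and horizontal distance between ferrule_m_center and insert_m_seat below 0.012 m and z of ferrule_m_center in the frame of insert_m_seat between 0.017 and 0.025 m and horizontal distance between ferrule_l_center and insert_l_seat below 0.012 m and z of ferrule_l_center in the frame of insert_l_seat between 0.02 and 0.028 m and horizontal distance between ferrule_xl_center and insert_xl_seat below 0.012 m and z of ferrule_xl_center in the frame of insert_xl_seat between 0.023 and 0.031 m); the robot touches nothing.
It fails at once if an insert is shoved more than 30 mm or knocked over (distance of any of insert_s_seat, insert_m_seat, insert_l_seat, insert_xl_seat from where it was at the start of the episode above 0.03 m or angle between any of insert_s_seat, insert_m_seat, insert_l_seat, insert_xl_seat's own z axis and vertical above 0.6 rad).
It fails at once if a hexagon nut is moved by more than 25 mm (distance of any of nut_a_center, nut_b_center from where it was at the start of the episode above 0.025 m).
It also fails if it takes over 102 s, if anything falls off the work surface, if the arm or the gripper's body presses on something with over 40 N, if the wrist force passes 120 N, or if a joint passes its speed limit or range.

## Working session

There is one attempt and no reset: what is moved stays moved. The work goes in short steps, Python scripts to look and compute and a shell command to move; the robot and the scene stay as the last step left them, time stands still between calls to the robot, and variables do not carry over. Pictures are saved under pics/ and viewed, and the job is handed in when it is done.

```bash
mkdir -p pics; python3 - <<'E'
from workcell import *
import cv2
print(state(), hold_point_z)
for n in("scene","top"):
    f=grab_frame(n); cv2.imwrite(f"pics/{n}0.png",f["frame"][:,:,::-1]); print(n,f["fx"],f["fy"],f["cx"],f["cy"],f["view"])
E
```

```text
{'time_s': 0.0, 'qpos': array([-6.53754219e+01,  1.83514733e+01,  8.97081334e+01, -2.53072035e-03,
        7.20429746e+01, -1.14557804e+00]), 'qvel': array([-0.06153719, -0.00485886, -0.03676372, -0.06829806, -0.06941767,
       -0.00456506]), 'effort': array([-3.82855487e-04, -4.12463415e+01, -2.31976730e+01,  7.27514620e-02,
        4.59356164e-02, -1.41663945e-04]), 'ee_pos': array([ 249.76395924, -517.34822658,  213.11025911]), 'ee_rot': array([-1.79897391e+02,  3.54677734e-04,  2.57709388e+01]), 'force': array([ 0.37294596, -0.28748948, -0.24420611]), 'torque': array([ 0.02047168, -0.01958793,  0.00212489]), 'gripper_width': 91.59996934191226} -18.8
scene 496.1710160990554 496.1710160990554 314.53508506644556 195.30971386804504 [[-9.06554171e-01 -4.21668885e-01 -1.88384443e-02  5.23120402e+02]
 [-3.03358102e-01  6.81929217e-01 -6.65542189e-01  1.73577950e+02]
 [ 2.93484918e-01 -5.97635252e-01 -7.46122449e-01  9.63513570e+02]
 [ 0.00000000e+00  0.00000000e+00  0.00000000e+00  1.00000000e+00]]
top 466.8702327172547 466.8702327172547 313.26071267856577 195.81864499023726 [[-2.77848724e-02 -9.99585904e-01  7.48478927e-03  6.12483358e+01]
 [-9.96370455e-01  2.70912455e-02 -8.06968451e-02  5.46771579e+02]
 [ 8.04606565e-02 -9.69977444e-03 -9.96710588e-01  1.01624381e+03]
 [ 0.00000000e+00  0.00000000e+00  0.00000000e+00  1.00000000e+00]]
```

View pics/scene0.png

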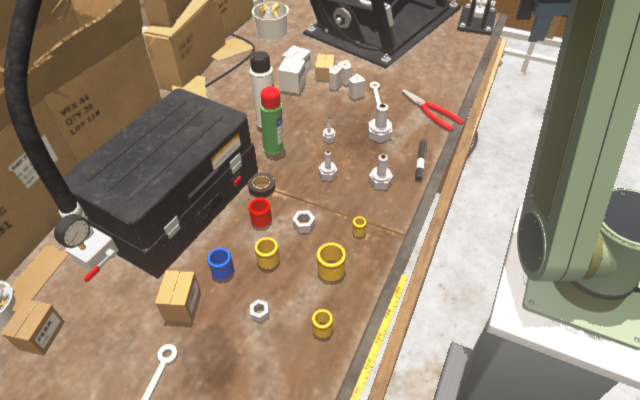

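View pics/top0.png

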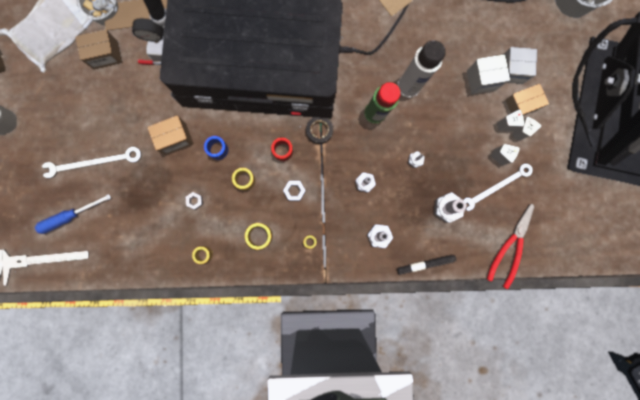

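The top view shows the gold rings at S (310,241), M (201,255), L (242,178) and XL (258,236). The inserts are at S (416,158), M (366,182), L (380,236) and XL (450,206). The nuts are at (193,200) and (294,190). The blue (215,147) and red (281,148) sleeves are decoys. Next I'll check enlarged crops and measure.

```bash
cat > h.py <<'E'
import numpy as np, cv2
from workcell import *
def ray(f,u,v,z):
    V=f["view"];R=V[:3,:3];C=-R.T@V[:3,3]
    d=R.T@np.array([(u-f["cx"])/f["fx"],(v-f["cy"])/f["fy"],1])
    return C+d*(z-C[2])/d[2]
def proj(f,p):
    c=f["view"][:3,:3]@np.array(p,float)+f["view"][:3,3]
    return np.array([f["fx"]*c[0]/c[2]+f["cx"],f["fy"]*c[1]/c[2]+f["cy"]])
def gold(f):
    h=cv2.cvtColor(f["frame"],cv2.COLOR_RGB2HSV)
    m=cv2.inRange(h,(18,130,90),(33,255,255))
    n,l,s,c=cv2.connectedComponentsWithStats(m)
    return m,l,[(i,s[i],c[i]) for i in range(1,n) if s[i][4]>25]
E
python3 - <<'E'
from h import *
for n in("scene","top"):
    f=grab_frame(n);m,l,o=gold(f)
    for i,s,c in o: print(n,s,c.round(1))
    im=f["frame"][:,:,::-1]
    if n=="top":
        a=cv2.resize(im[135:285,180:480],None,fx=2.6,fy=2.6,interpolation=cv2.INTER_CUBIC)
    else: a=cv2.resize(im[95:345,200:440],None,fx=2.4,fy=2.4,interpolation=cv2.INTER_CUBIC)
    cv2.imwrite(f"pics/{n}1.png",a)
E
```

```text
scene [353 216  14  21 239] [358.8 225.7]
scene [255 237  24  32 630] [266.7 252.5]
scene [316 242  30  39 939] [330.8 260.9]
scene [357 275  50 108 773] [382.1 330.2]
scene [312 309  21  29 502] [322.  322.8]
scene [350 387   9  13  40] [354.4 393.6]
top [232 169  22  21 139] [241. 180.]
top [247 228   6  17  32] [249.  236.2]
top [193 247  19  17 156] [201.3 255. ]
```

View pics/scene1.png

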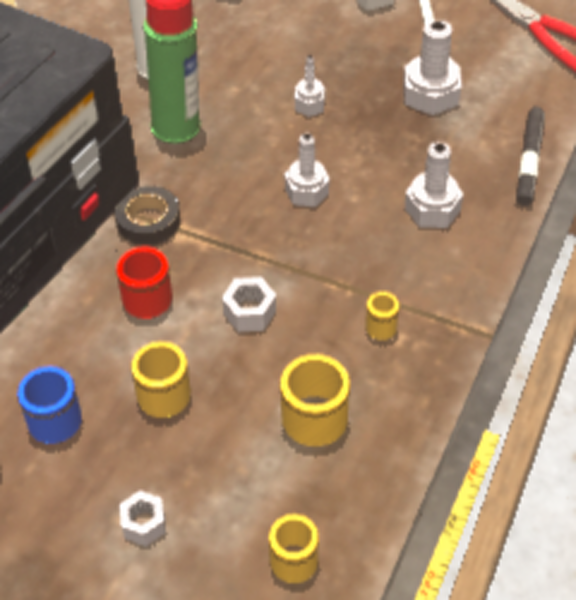

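View pics/top1.png

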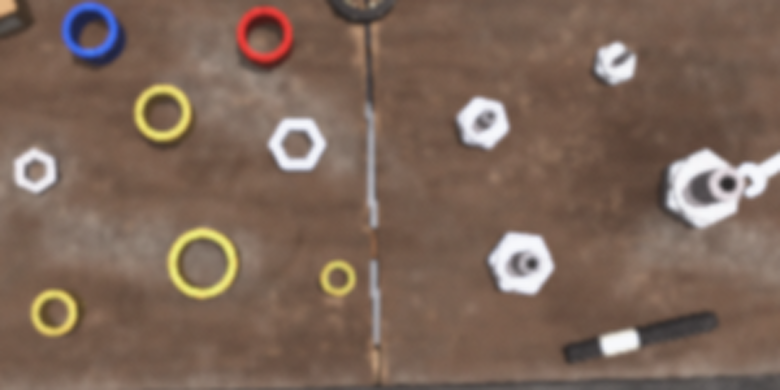

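The enlarged crops confirm four gold sleeves in four sizes, with S the smallest (top crop 338,278) and XL the largest (203,263). The red and blue ones match L in size and are not meant. Now I'll compute positions from both views.

```bash
python3 - <<'E'
from h import *
t=grab_frame("top");s=grab_frame("scene")
def tri(pt,ps):
    A=[];b=[]
    M=np.zeros((3,3));v=np.zeros(3)
    for f,(u,w) in((t,pt),(s,ps)):
        C=ray(f,u,w,0);D=ray(f,u,w,100)-C;D/=np.linalg.norm(D)
        P=np.eye(3)-np.outer(D,D);M+=P;v+=P@C
    return np.linalg.solve(M,v)
# ferrules top: relaxed mask within window
hsv=cv2.cvtColor(t["frame"],cv2.COLOR_RGB2HSV)
m=cv2.inRange(hsv,(20,95,110),(40,255,255))
for nm,(u,v),L,sc in(("s",(310,242),36,None),("m",(201,255),42,None),("l",(242,179),48,None),("xl",(258,236),54,None)):
    w=np.zeros_like(m);cv2.circle(w,(u,v),19,255,-1)
    pts=cv2.findNonZero(m&w);c,r=cv2.minEnclosingCircle(pts)
    p=ray(t,*c,L); e=proj(s,[p[0],p[1],L])
    print(nm,np.round(c,1),round(r,1),"d mm",round(2*r*(p-0)[2]/L*0+2*r*960/467,0),p.round(1),"scene crop top-centre expected",((e-[200,95])*2.4).round(0))
off=np.array([180,135])
for nm,pt,ps,z in(("s",(627,55),(310,58),66),("m",(488,119),(307,137),74),("l",(531,264),(439,150),82),("xl",(728,184),(438,27),90)):
    a=np.array(pt)/2.6+off;b=np.array(ps)/2.4+[200,95]
    print(nm,"tip top",ray(t,*a,z).round(1),"scene",ray(s,*b,z).round(1),"tri",tri(a,b).round(1))
g=cv2.inRange(hsv,(0,0,150),(180,50,255))
for nm,(u,v),z in(("s",(416,159),16),("m",(366,182),16),("l",(380,236),16),("xl",(450,207),17),("nutb",(294,190),24),("nuta",(193,200),20)):
    w=np.zeros_like(g);cv2.circle(w,(u,v),18,255,-1)
    k=g&w;c,r=cv2.minEnclosingCircle(cv2.findNonZero(k));print(nm,"hex",np.round(c,1),round(r,1),ray(t,*c,z).round(1))
E
```

```text
s [309.5 241.6] 7.0 d mm 29.0 [447.5  57.3  36. ] scene crop top-centre expected [382. 302.]
m [200.7 254.7] 9.3 d mm 38.0 [426.  292.4  42. ] scene crop top-centre expected [292. 532.]
l [242.1 178. ] 11.3 d mm 47.0 [589.1 199.8  48. ] scene crop top-centre expected [158. 361.]
xl [257.5 235.9] 14.0 d mm 57.0 [463.  168.2  54. ] scene crop top-centre expected [314. 380.]
s tip top [ 623.8 -187.3   66. ] scene [ 622.4 -185.    66. ] tri [ 624.1 -188.1   63.1]
m tip top [572.9 -69.5  74. ] scene [574.6 -69.6  74. ] tri [573.5 -69.1  74.7]
l tip top [454.4 -98.6  82. ] scene [453.4 -94.8  82. ] tri [454.5 -99.2  77.8]
xl tip top [ 513.7 -257.4   90. ] scene [ 512.3 -254.3   90. ] tri [ 513.8 -258.7   86.4]
s hex [416.5 158.5] 7.9 [ 626.8 -188.9   16. ]
m hex [365.5 181.5] 10.1 [577.8 -71.9  16. ]
l hex [380.1 235.8] 12.8 [455.6 -99.8  16. ]
xl hex [451.7 206.9] 16.3 [ 515.4 -262.4   17. ]
nutb hex [294.  189.5] 11.2 [563.3  88.6  24. ]
nuta hex [192.5 200. ] 9.0 [546.4 314.6  20. ]
```

```bash
python3 -m creep '[[0,0,0,0,0,0,8.6],[0,0,0,0,0,0,8.6],[0,0,0,0,0,0,8.57],[0,18,-55,10,0,0,0],[0,18,-55,10,0,0,0]]' 25
```

```text
time_s: 0.92
ee_pos: [286.2, -406.8, 193.5]
ee_rot: [-180.0, -0.0, -0.1]
force: [0.5, 0.6, -0.6]
gripper_width: 91.0
```

```bash
python3 -m creep '[[0,18,-58,8,0,0,0],[0,18,-58,8,0,0,0],[0,18,-58,8,0,0,0],[0,18,-58,8,0,0,0],[0,18,-58,8,0,0,0]]'; python3 -m creep '[[0,18,-58,0,0,0,0],[0,18,-58,0,0,0,0],[0,18,-58,0,0,0,0],[0,18,-58,0,0,0,0],[0,15,-53,0,0,0,0]]'
```

```text
time_s: 1.55
ee_pos: [376.5, -116.1, 154.0]
ee_rot: [180.0, -0.1, -0.0]
force: [1.2, -0.6, 0.3]
gripper_width: 91.4
time_s: 2.17
ee_pos: [463.5, 169.5, 154.1]
ee_rot: [180.0, -0.0, 0.1]
force: [0.3, -1.9, -0.4]
gripper_width: 90.9
```

```bash
python3 -m creep '[[0,0,0.5,45,0,0,0],[0,0,0,45,0,0,0],[0,0,0,30,0,0,0],[0,0,0,12,0,0,0],[0.3,0,0,0,0,0,0]]' 25; python3 -m creep '[[0.6,0,0,0,0,0,0],[0.6,0,0,0,0,0,0],[0.6,0,0,0,0,0,0],[0.6,0,0,0,0,0,0]]' 25
```

```text
time_s: 2.8
ee_pos: [463.0, 166.6, 21.8]
ee_rot: [180.0, 0.0, -0.0]
force: [0.3, -0.1, -0.4]
gripper_width: 83.9
time_s: 3.3
ee_pos: [463.7, 167.1, 22.8]
ee_rot: [-179.9, -0.1, -0.0]
force: [-1.0, 0.6, 5.8]
gripper_width: 53.8
```

```bash
python3 -m creep '[[0.6,0,0,0,0,0,0],[0.6,0,0,-30,0,0,0],[0.6,0,0,-50,0,0,0],[0.6,0,0,-52,0,0,0],[0.6,0,0,0,0,0,0]]' 25; python3 - <<'E'
from h import *
s=grab_frame("scene")["frame"][:,:,::-1];t=grab_frame("top")["frame"][:,:,::-1]
cv2.imwrite("pics/c2.png",np.hstack([cv2.resize(s[60:340,200:440],None,fx=1.6,fy=1.6),cv2.resize(t[90:370,140:390],None,fx=1.6,fy=1.6)]))
print(state()["gripper_width"])
E
```

```text
time_s: 3.92
ee_pos: [465.4, 167.3, 157.4]
ee_rot: [-179.9, -0.5, 0.0]
force: [0.7, 1.0, -3.4]
gripper_width: 54.2
54.08795194151056
```

View pics/c2.png

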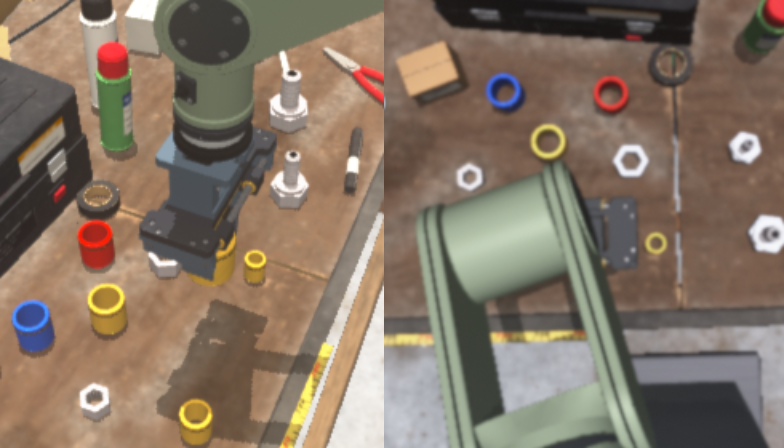

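```bash
python3 -m creep '[[0.6,6,54,4,0,0,0],[0.6,6,54,4,0,0,0],[0.6,6,54,4,0,0,0],[0.6,6,54,4,0,0,0],[0.6,6,54,4,0,0,0]]'; python3 -m creep '[[0.6,6,52,0,0,0,0],[0.6,6,52,0,0,0,0],[0.6,6,50,0,0,0,0],[0.6,0,0,0,0,0,0]]'
```

```text
time_s: 4.65
ee_pos: [491.2, -104.7, 131.3]
ee_rot: [-179.9, 0.3, 0.0]
force: [1.0, 0.7, -2.5]
gripper_width: 53.4
time_s: 5.15
ee_pos: [509.8, -260.0, 131.0]
ee_rot: [-179.9, 0.2, -0.2]
force: [-0.4, -0.0, -2.5]
gripper_width: 53.9
```

```bash
cat > look.py <<'E'
import sys
from h import *
n,u,v=sys.argv[1],int(sys.argv[2]),int(sys.argv[3])
ims=[]
f=grab_frame("scene");im=f["frame"][:,:,::-1].copy()
p=proj(f,[float(x) for x in sys.argv[4:7]]) if len(sys.argv)>6 else None
u0,v0=max(0,u-65),max(0,v-75)
cv2.imwrite(f"pics/{n}.png",cv2.resize(im[v0:v0+150,u0:u0+130],None,fx=4,fy=4,interpolation=cv2.INTER_CUBIC))
print("crop",u0,v0)
m,l,o=gold(f)
for i,s,c in o: print(s,c.round(1))
E
python3 look.py c3 380 110; python3 - <<'E'
from workcell import state
s=state();print(s["ee_pos"],s["ee_rot"])
E
```

```text
crop 315 35
[375  77  25  29 260] [390.8  94.8]
[353 216  14  21 239] [358.8 225.7]
[255 237  24  32 630] [266.7 252.5]
[358 275  49 107 762] [382.3 329.5]
[312 309  21  29 500] [322.  322.8]
[ 509.34927792 -257.87462431  131.07350765] [-1.79843168e+02  2.85346083e-01 -1.52452106e-01]
```

View pics/c3.png

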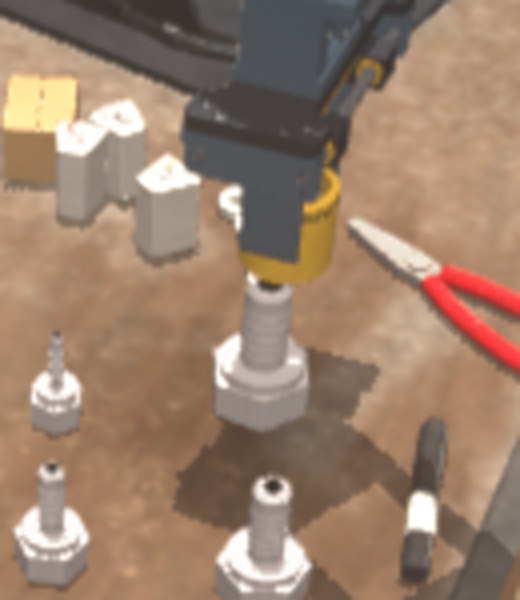

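```bash
python3 - <<'E'
from h import *
f=grab_frame("scene")
P=lambda p:((proj(f,p)-[315,35])*4).round(0)
for x,y in((509.5,-258),(513,-257),(515,-258)):
  print(x,y,[P([x,y,z]) for z in(162,135,108,90,32)])
c=np.array([509.5,-258,108])
a=np.array([P(c+28*np.array([np.cos(t),np.sin(t),0])) for t in np.linspace(0,6.28,60)]);print(a.min(0),a.max(0))
E
```

```text
509.5 -258 [array([287., 183.]), array([283., 221.]), array([279., 259.]), array([277., 283.]), array([269., 357.])]
513 -257 [array([281., 182.]), array([277., 221.]), array([273., 258.]), array([270., 282.]), array([263., 356.])]
515 -258 [array([278., 181.]), array([274., 219.]), array([270., 256.]), array([268., 280.]), array([260., 354.])]
[232. 230.] [326. 288.]
```

```bash
python3 -m creep '[[0.6,6,0,10,0,0,0],[0.6,0,0,20,0,0,0],[0.6,0,0,22,0,0,0],[0.6,0,0,16,0,0,0],[0.6,0,0,5,0,0,0]]'; python3 look.py c4 380 110
```

```text
time_s: 5.88
ee_pos: [516.5, -256.2, 59.5]
ee_rot: [-179.9, 0.1, 0.1]
force: [-0.6, 0.5, -2.5]
gripper_width: 53.8
crop 315 35
[370 103  24  26 206] [385.4 118.8]
[353 216  14  21 240] [358.9 225.7]
[255 237  24  32 629] [266.7 252.5]
[358 275  49 107 753] [382.5 329.2]
[312 309  21  29 503] [322.  322.8]
```

View pics/c4.png

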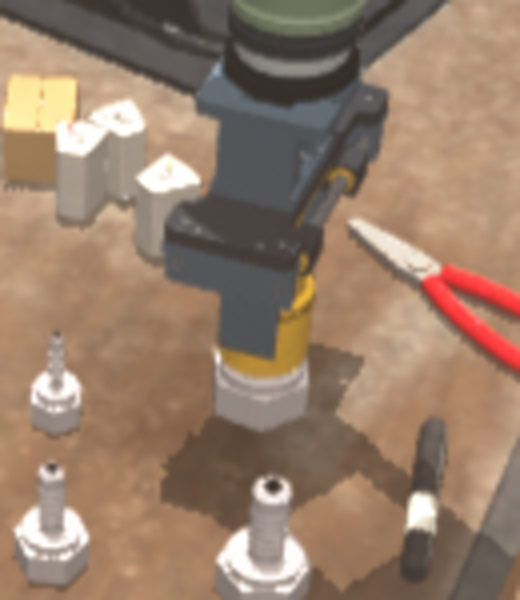

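```bash
python3 -m creep '[[0.6,0,0,1.5,0,0,0],[0.6,0,0,1,0,0,0],[0.6,0,0,0,0,0,0]]'
```

```text
time_s: 6.3
ee_pos: [517.2, -257.5, 58.9]
ee_rot: [180.0, -0.0, -0.0]
force: [0.5, -0.8, -2.0]
gripper_width: 54.1
```

```bash
python3 -m creep '[[0.6,0,0,1.5,0,0,0],[0.6,0,0,0,0,0,0]]';python3 -m creep '[[0.6,0,0,1,0,0,0],[0.6,0,0,0,0,0,0]]'
```

```text
time_s: 6.55
ee_pos: [516.9, -257.3, 57.0]
ee_rot: [180.0, -0.0, -0.0]
force: [0.6, -0.1, -2.3]
gripper_width: 53.9
time_s: 6.8
ee_pos: [516.9, -257.3, 55.8]
ee_rot: [-180.0, 0.0, -0.0]
force: [-1.0, 0.1, -2.7]
gripper_width: 53.7
```

```bash
python3 -m creep '[[0.6,0,0,0.7,0,0,0],[0.35,0,0,0,0,0,0],[0.2,0,0,0,0,0,0],[0.2,0,0,0,0,0,0],[0,0,0,0,0,0,0]]';python3 -m creep '[[0,0,0,-30,0,0,0],[0,0,0,-50,0,0,0],[0,0,-60,-10,0,0,0],[0,0,-60,0,0,0,0],[0,0,-60,0,0,0,0]]'; python3 look.py c5 380 110
```

```text
time_s: 7.42
ee_pos: [517.1, -257.4, 55.4]
ee_rot: [180.0, -0.0, 0.0]
force: [-0.2, 0.3, 0.0]
gripper_width: 80.2
time_s: 8.05
ee_pos: [517.0, -75.8, 145.7]
ee_rot: [180.0, -0.1, -0.1]
force: [0.5, -0.1, -1.3]
gripper_width: 91.0
crop 315 35
[370  99  24  31 468] [381.7 116.1]
[352 216  15  21 242] [358.8 225.9]
[255 237  24  32 628] [266.7 252.5]
[358 275  49 107 755] [382.4 329.3]
[312 309  21  29 501] [322.  322.8]
```

View pics/c5.png

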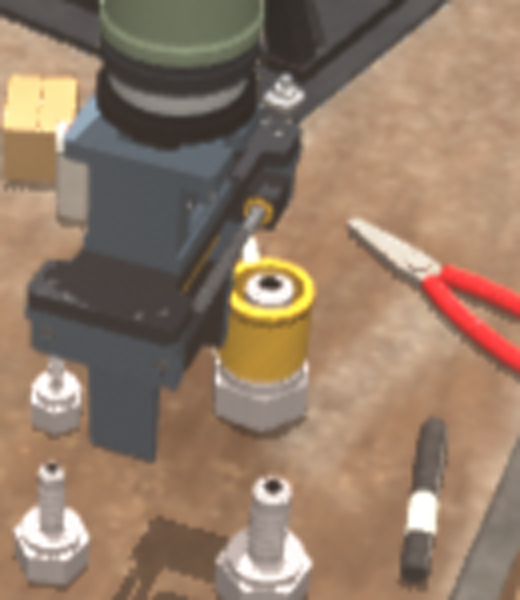

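XL is seated. The gold sleeve sits on its collar with the tail tip centred inside, at crop (270,290). Next is ferrule L.

```bash
python3 -m creep '[[0,14,-55,0,0,0,0],[0,14,-55,0,0,0,0],[0,14,-55,0,0,0,0],[0,14,-55,0,0,0,0],[0,15,-56,0,0,0,0]]'; python3 -m creep '[[0,0,0,45,0,0,0],[0,0,0,45,0,0,0],[0,0,0,30,0,0,0],[0,0,0,6,0,0,0],[0,0,0,0,0,0,0]]'
```

```text
time_s: 8.72
ee_pos: [588.4, 200.2, 145.3]
ee_rot: [180.0, -0.0, 0.0]
force: [1.2, -0.6, -0.2]
gripper_width: 91.5
time_s: 9.35
ee_pos: [588.6, 198.7, 19.8]
ee_rot: [-180.0, -0.0, -0.0]
force: [-0.1, -0.6, 0.7]
gripper_width: 91.1
```

```bash
python3 -m creep '[[0.5,0,0,0,0,0,0],[0.7,0,0,0,0,0,0],[0.7,0,0,0,0,0,0],[0.7,0,0,0,0,0,0],[0.7,0,0,0,0,0,0]]' 25; python3 -m creep '[[0.7,0,0,0,0,0,0],[0.7,0,0,-30,0,0,0],[0.7,0,0,-45,0,0,0],[0.7,0,0,-35,0,0,0],[0.7,0,0,0,0,0,0]]' 25
```

```text
time_s: 9.98
ee_pos: [588.1, 198.9, 19.4]
ee_rot: [-180.0, -0.0, -0.0]
force: [0.7, 0.9, 0.7]
gripper_width: 43.7
time_s: 10.6
ee_pos: [589.7, 199.1, 131.9]
ee_rot: [-179.9, -0.3, 0.0]
force: [-0.1, -0.1, -1.4]
gripper_width: 42.8
```

```bash
python3 -m creep '[[0.7,-22,49,0,0,0,0],[0.7,-22,49,0,0,0,0],[0.7,-22,49,0,0,0,0],[0.7,-22,49,0,0,0,0],[0.7,-22,50,0,0,0,0]]'; python3 -m creep '[[0.7,-22,50,0,0,0,0],[0.7,0,0,0,0,0,0]]'; python3 look.py c6 380 165;python3 - <<'E'
from h import *
f=grab_frame("scene");st=state();print(st["ee_pos"])
P=lambda p:((proj(f,p)-[315,90])*4).round(0)
x,y,z=st["ee_pos"]
print("axis",[P([x,y,a]) for a in(z+28,z-20)])
c=np.array([x,y,z-20]);a=np.array([P(c+23*np.array([np.cos(t),np.sin(t),0])) for t in np.linspace(0,6.28,60)]);print(a.min(0),a.max(0))
print("insert",[P([454,-97,a]) for a in(82,30)])
E
```

```text
time_s: 11.22
ee_pos: [475.8, -48.6, 127.3]
ee_rot: [-180.0, 0.2, 0.0]
force: [0.2, -1.0, -1.6]
gripper_width: 43.2
time_s: 11.48
ee_pos: [453.1, -99.6, 127.5]
ee_rot: [-180.0, 0.3, -0.3]
force: [-0.1, 0.8, -1.2]
gripper_width: 42.9
crop 315 90
[375 138  22  16 109] [387.7 148.1]
[353 216  14  21 242] [358.9 225.7]
[358 275  49 107 757] [382.3 329.5]
[312 309  21  29 501] [322.  322.8]
[455.09786078 -97.32972418 127.98823446]
axis [array([282., 164.]), array([274., 232.])]
[232. 203.] [317. 261.]
insert [array([272., 267.]), array([264., 333.])]
```

View pics/c6.png

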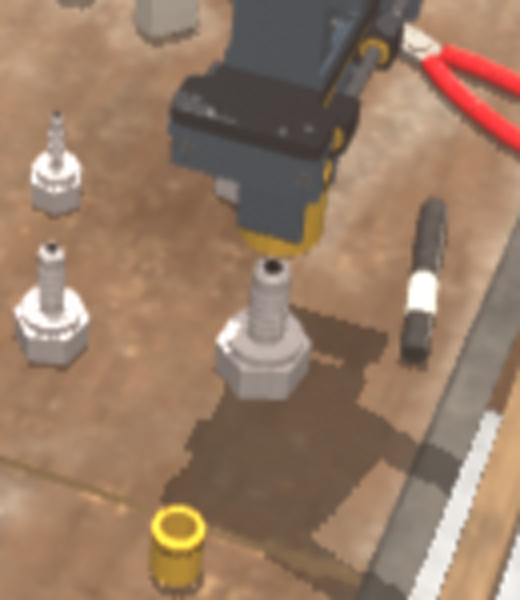

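```bash
python3 -m creep '[[0.7,3,0,15,0,0,0],[0.7,0,0,20,0,0,0],[0.7,0,0,22,0,0,0],[0.7,0,0,13,0,0,0],[0.7,0,0,0,0,0,0]]'; python3 look.py c7 380 165
```

```text
time_s: 12.2
ee_pos: [458.4, -96.5, 57.9]
ee_rot: [-180.0, 0.2, 0.1]
force: [-0.8, -0.5, -1.4]
gripper_width: 43.2
crop 315 90
[370 166  20  11  70] [381.6 172. ]
[353 216  14  21 240] [358.8 225.7]
[358 275  49 107 753] [382.4 329.3]
[312 309  21  29 502] [322.  322.8]
```

View pics/c7.png

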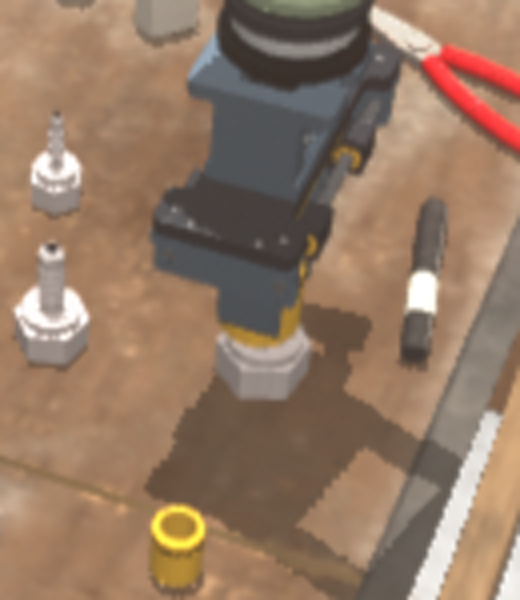

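```bash
python3 -m creep '[[0.7,0,0,4,0,0,0],[0.7,0,0,1.5,0,0,0],[0.7,0,0,0,0,0,0]]'; python3 -m creep '[[0.7,0,0,1,0,0,0],[0.7,0,0,0,0,0,0]]'
```

```text
time_s: 12.62
ee_pos: [459.1, -97.4, 54.0]
ee_rot: [180.0, -0.0, -0.0]
force: [1.2, -0.3, -2.0]
gripper_width: 43.2
time_s: 12.88
ee_pos: [459.0, -97.4, 52.8]
ee_rot: [180.0, -0.0, -0.0]
force: [0.5, -0.5, -1.2]
gripper_width: 43.0
```

```bash
python3 -m creep '[[0.7,0,0,1.5,0,0,0],[0.7,0,0,0,0,0,0]]'; python3 -m creep '[[0.7,0,0,1,0,0,0],[0.7,0,0,0,0,0,0]]'
```

```text
time_s: 13.12
ee_pos: [458.9, -97.3, 51.1]
ee_rot: [180.0, 0.0, 0.0]
force: [0.8, 0.0, -1.4]
gripper_width: 42.7
time_s: 13.38
ee_pos: [459.0, -97.3, 50.2]
ee_rot: [180.0, 0.0, 0.0]
force: [0.8, 0.6, -1.2]
gripper_width: 43.1
```

```bash
python3 -m creep '[[0.4,0,0,0,0,0,0],[0.3,0,0,0,0,0,0],[0.3,0,0,0,0,0,0],[0,0,0,0,0,0,0],[0,0,0,0,0,0,0]]'; python3 -m creep '[[0,0,0,-50,0,0,0],[0,0,0,-40,0,0,0],[0,-6,-60,0,0,0,0],[0,-6,-60,0,0,0,0],[0,-6,-60,0,0,0,0]]'; python3 look.py c8 380 165
```

```text
time_s: 14.0
ee_pos: [459.0, -97.3, 50.3]
ee_rot: [180.0, -0.0, 0.0]
force: [-0.3, 0.5, -0.5]
gripper_width: 81.3
time_s: 14.62
ee_pos: [440.8, 84.2, 140.5]
ee_rot: [-180.0, -0.1, -0.1]
force: [0.9, -0.5, 0.2]
gripper_width: 91.3
crop 315 90
[389 104   5  18  43] [391.2 112.6]
[380 154  12  25 151] [385.4 167.8]
[353 217  14  20 219] [358.9 226.7]
[358 275  49 108 764] [382.2 329.9]
[312 309  21  29 501] [322.  322.8]
```

View pics/c8.png

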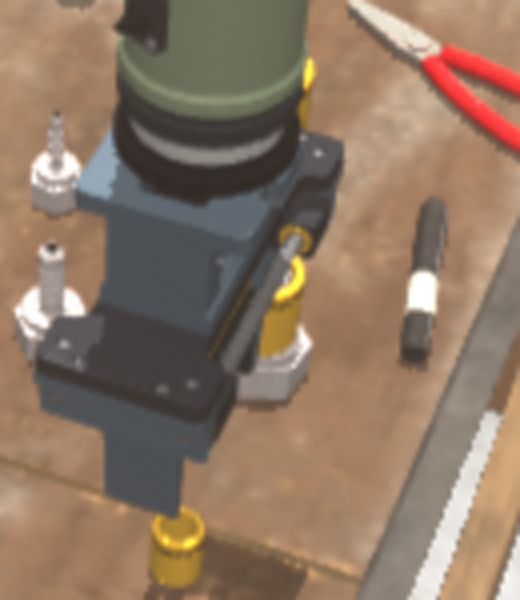

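```bash
python3 -m creep '[[0,-5,-55,0,0,0,0],[0,-5,-55,0,0,0,0],[0,-5,-50,0,0,0,0],[0,0,-48,0,0,0,0],[0,0,0,40,0,0,0]]'; python3 -m creep '[[0,0,0,45,0,0,0],[0,0,0,30,0,0,0],[0,0,0,9,0,0,0],[0,0,0,0,0,0,0]]'
```

```text
time_s: 15.3
ee_pos: [428.5, 295.2, 102.1]
ee_rot: [-179.7, -0.4, 0.2]
force: [0.2, -0.9, -0.9]
gripper_width: 91.5
time_s: 15.8
ee_pos: [426.2, 290.6, 16.3]
ee_rot: [180.0, 0.0, -0.0]
force: [0.5, -0.2, 0.3]
gripper_width: 91.3
```

```bash
python3 look.py c9 322 323
```

```text
crop 257 248
[350 275  57 125 828] [379.6 336.2]
[324 312   7  11  28] [327.  317.4]
```

View pics/c9.png

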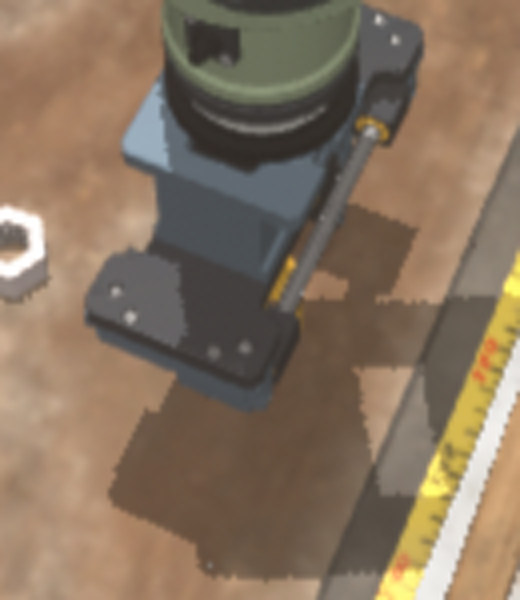

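The fingers straddle the ferrule. I'll close and lift.

```bash
python3 -m creep '[[0.6,0,0,0,0,0,0],[0.8,0,0,0,0,0,0],[0.8,0,0,0,0,0,0],[0.8,0,0,0,0,0,0],[0.8,0,0,0,0,0,0]]' 25; python3 -m creep '[[0.8,0,0,0,0,0,0],[0.8,0,0,0,0,0,0],[0.8,0,0,-30,0,0,0],[0.8,0,0,-50,0,0,0],[0.8,0,0,-30,0,0,0]]' 25
```

```text
time_s: 16.48
ee_pos: [426.0, 290.7, 16.3]
ee_rot: [180.0, -0.0, 0.0]
force: [0.6, 0.5, 0.9]
gripper_width: 44.3
time_s: 17.1
ee_pos: [426.5, 290.9, 128.2]
ee_rot: [-179.9, -0.1, 0.0]
force: [0.7, 0.7, -0.4]
gripper_width: 33.8
```

```bash
python3 -m creep '[[0.8,22,52,0,0,0,0],[0.8,22,52,0,0,0,0],[0.8,22,52,0,0,0,0],[0.8,21,52,0,0,0,0],[0.8,21,51,0,0,0,0]]'; python3 -m creep '[[0.8,21,51,0,0,0,0],[0.8,21,51,0,0,0,0],[0.8,0,0,0,0,0,0]]'; python3 look.py c10 328 160;python3 - <<'E'
from h import *
f=grab_frame("scene");st=state();print(st["ee_pos"])
P=lambda p:((proj(f,p)-[263,85])*4).round(0)
x,y,z=st["ee_pos"]
c=np.array([x,y,z-16]);a=np.array([P(c+18.5*np.array([np.cos(t),np.sin(t),0])) for t in np.linspace(0,6.28,60)]);print(a.min(0),a.max(0))
print("insert",[P([574,-70,a]) for a in(74,28)])
E
```

```text
time_s: 17.73
ee_pos: [534.2, 29.9, 126.0]
ee_rot: [180.0, 0.0, -0.0]
force: [0.8, 0.5, -1.3]
gripper_width: 34.0
time_s: 18.1
ee_pos: [576.9, -73.7, 125.6]
ee_rot: [179.9, -0.0, -0.3]
force: [0.3, 0.4, 0.0]
gripper_width: 34.3
crop 263 85
[369  99  25  31 518] [380.7 115.5]
[321 120  17  25 134] [332.5 133.5]
[370 150  22  29 441] [379.3 164.8]
[352 217  15  20 228] [358.8 226.2]
[358 275  49 107 750] [382.5 329.2]
[575.29426541 -70.47295462 125.60195267]
[226. 197.] [293. 243.]
insert [array([261., 268.]), array([261., 326.])]
```

View pics/c10.png

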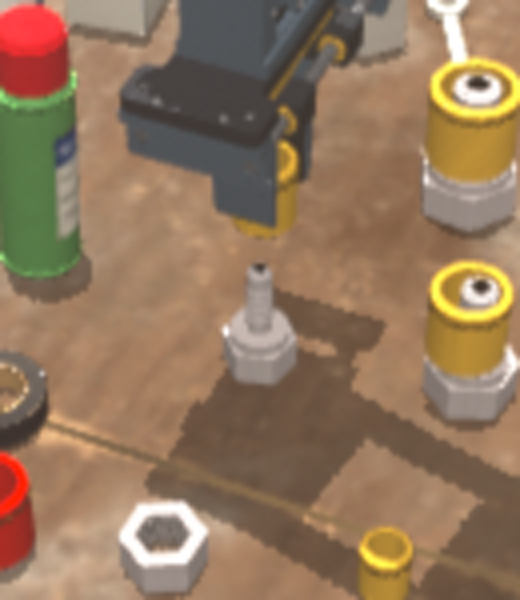

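```bash
python3 -m creep '[[0.8,1.5,0,20,0,0,0],[0.8,0,0,20,0,0,0],[0.8,0,0,20,0,0,0],[0.8,0,0,12,0,0,0],[0.8,0,0,0,0,0,0]]'; python3 look.py c11 328 160
```

```text
time_s: 18.82
ee_pos: [576.6, -69.3, 53.6]
ee_rot: [-180.0, 0.1, 0.1]
force: [-0.8, 0.2, -1.3]
gripper_width: 33.8
crop 263 85
[370  99  24  31 516] [380.7 115.6]
[322 140  15  29 116] [332.6 155.9]
[369 150  23  29 440] [379.2 164.8]
[352 217  15  20 236] [358.8 226.2]
[358 275  49 107 750] [382.5 329.2]
```

View pics/c11.png

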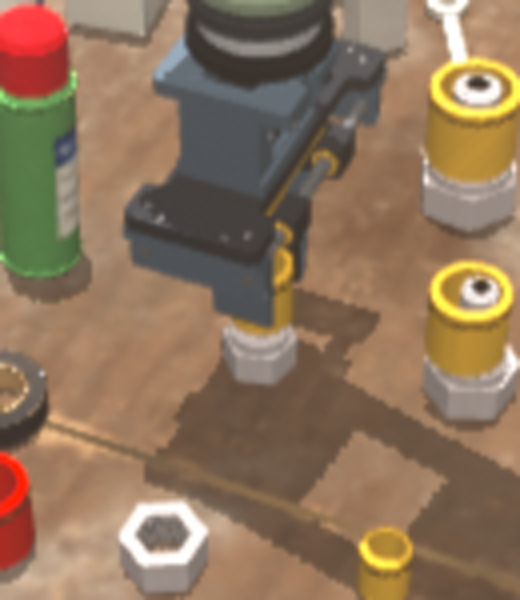

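```bash
python3 -m creep '[[0.8,0,0,4,0,0,0],[0.8,0,0,2,0,0,0],[0.8,0,0,1.5,0,0,0],[0.8,0,0,0,0,0,0]]'; python3 -m creep '[[0.8,0,0,1,0,0,0],[0.8,0,0,0,0,0,0]]'
```

```text
time_s: 19.38
ee_pos: [577.5, -70.4, 46.7]
ee_rot: [180.0, 0.0, -0.0]
force: [-0.3, -0.9, -1.9]
gripper_width: 34.4
time_s: 19.62
ee_pos: [577.5, -70.3, 45.7]
ee_rot: [180.0, 0.0, 0.0]
force: [-0.6, -0.3, -0.8]
gripper_width: 33.9
```

```bash
python3 -m creep '[[0.8,0,0,0.7,0,0,0],[0.5,0,0,0,0,0,0],[0.4,0,0,0,0,0,0],[0,0,0,0,0,0,0],[0,0,0,0,0,0,0]]'; python3 -m creep '[[0,0,0,-40,0,0,0],[0,0,0,-45,0,0,0],[0,-44,-42,0,0,0,0],[0,-44,-42,0,0,0,0],[0,-43,-43,0,0,0,0]]'; python3 look.py c12 340 160; python3 -c "
import cv2;from workcell import *
cv2.imwrite('pics/t12.png',cv2.resize(grab_frame('top')['frame'][135:285,180:480,::-1],None,fx=2.6,fy=2.6,interpolation=cv2.INTER_CUBIC))"
```

```text
time_s: 20.25
ee_pos: [577.6, -70.3, 45.1]
ee_rot: [180.0, -0.0, 0.0]
force: [1.3, -0.1, 0.1]
gripper_width: 71.1
time_s: 20.88
ee_pos: [445.1, 57.6, 130.2]
ee_rot: [-180.0, -0.0, -0.1]
force: [0.2, 0.1, 0.4]
gripper_width: 91.4
crop 275 85
[320 147  17  24 252] [327.  158.1]
[377 153  15  26 149] [385.5 167.6]
[353 216  14  21 238] [358.9 225.9]
[358 275  49 107 743] [381.8 331.1]
```

View pics/c12.png

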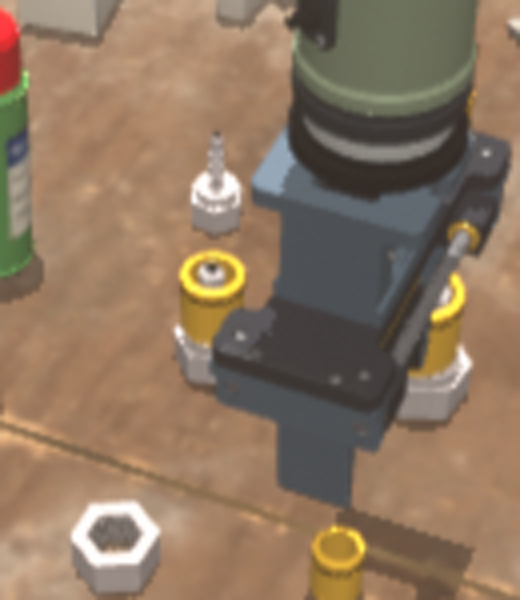

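View pics/t12.png

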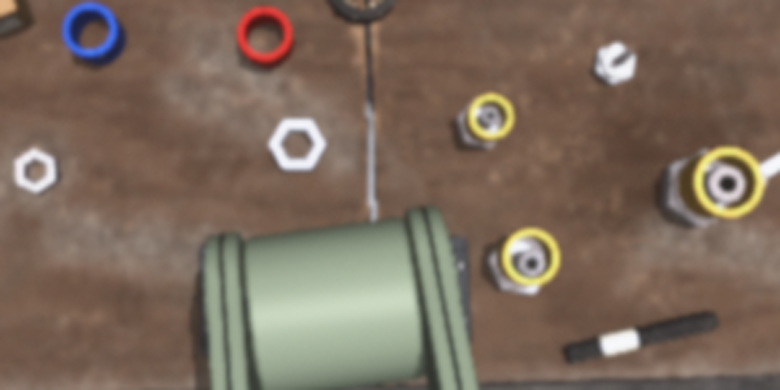

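```bash
python3 -m creep '[[0,1,0,45,0,0,0],[0,0,0,45,0,0,0],[0,0,0,22,0,0,0],[0,0,0,6,0,0,0],[0.6,0,0,0,0,0,0]]' 20; python3 -m creep '[[0.9,0,0,0,0,0,0],[0.9,0,0,0,0,0,0],[0.9,0,0,0,0,0,0],[0.9,0,0,0,0,0,0],[0.9,0,0,0,0,0,0]]' 20; python3 -m creep '[[0.9,0,0,0,0,0,0],[0.9,0,0,0,0,0,0],[0.9,0,0,0,0,0,0]]' 20
```

```text
time_s: 21.6
ee_pos: [448.3, 56.5, 12.3]
ee_rot: [180.0, -0.0, -0.0]
force: [-0.3, -0.0, 0.3]
gripper_width: 83.9
time_s: 22.22
ee_pos: [447.5, 56.7, 12.1]
ee_rot: [180.0, -0.0, 0.0]
force: [-0.7, 0.4, 0.3]
gripper_width: 33.8
time_s: 22.6
ee_pos: [447.5, 56.7, 12.0]
ee_rot: [180.0, -0.0, 0.0]
force: [0.8, 1.3, 0.1]
gripper_width: 24.2
```

```bash
python3 -m creep '[[0.9,0,0,-25,0,0,0],[0.9,0,0,-45,0,0,0],[0.9,0,0,-43,0,0,0],[0.9,0,0,0,0,0,0]]' 20; python3 - <<'E'
from h import *
f=grab_frame("scene");print(ray(f,273,150,0),ray(f,266,125,0)); t=grab_frame("top")
print("top cap at z150/200",ray(t,389,93,150),ray(t,389,93,200), ray(f,271,92,150))
E
```

```text
time_s: 23.1
ee_pos: [449.7, 56.9, 127.8]
ee_rot: [-180.0, -0.4, 0.0]
force: [0.1, -0.0, -0.7]
gripper_width: 24.6
[734.40237165 -93.18562581   0.        ] [ 796.36576503 -170.19517872    0.        ]
top cap at z150/200 [ 738.60648513 -108.6167103   150.        ] [723.50082685 -99.52280935 200.        ] [ 743.93586138 -127.0720311   150.        ]
```

```bash
python3 -m creep '[[0.9,30,41,0,0,0,0],[0.9,30,41,0,0,0,0],[0.9,30,41,0,0,0,0],[0.9,29,41,0,0,0,0],[0.9,29,40,0,0,0,0]]'; python3 -m creep '[[0.9,29,40,0,0,0,0],[0.9,0,0,0,0,0,0],[0.9,0,0,0,0,0,0]]'; python3 look.py c13 330 125;python3 - <<'E'
from h import *
f=grab_frame("scene");st=state();print(st["ee_pos"])
P=lambda p:((proj(f,p)-[265,50])*4).round(0)
x,y,z=st["ee_pos"]
c=np.array([x,y,z-12]);a=np.array([P(c+14*np.array([np.cos(t),np.sin(t),0])) for t in np.linspace(0,6.28,60)]);print(a.min(0),a.max(0))
print("axis",[P([x,y,a]) for a in(z-12,66,26)])
print("insert",[P([624,-187,a]) for a in(66,26)])
E
```

```text
time_s: 23.82
ee_pos: [594.9, -148.5, 122.3]
ee_rot: [-179.9, 0.3, -0.0]
force: [0.4, 2.0, -0.7]
gripper_width: 24.3
time_s: 24.2
ee_pos: [622.9, -186.7, 122.6]
ee_rot: [-179.9, 0.3, -0.0]
force: [-0.2, 0.4, -1.8]
gripper_width: 24.3
crop 265 50
[370  99  24  31 517] [380.7 115.5]
[319 147  18  24 300] [327.6 159.3]
[369 150  22  29 435] [379.1 165. ]
[358 275  49 107 749] [382.5 329.1]
[ 623.26360599 -186.12657483  123.92469395]
[233. 200.] [280. 229.]
axis [array([256., 215.]), array([256., 275.]), array([256., 325.])]
insert [array([256., 274.]), array([255., 324.])]
```

View pics/c13.png

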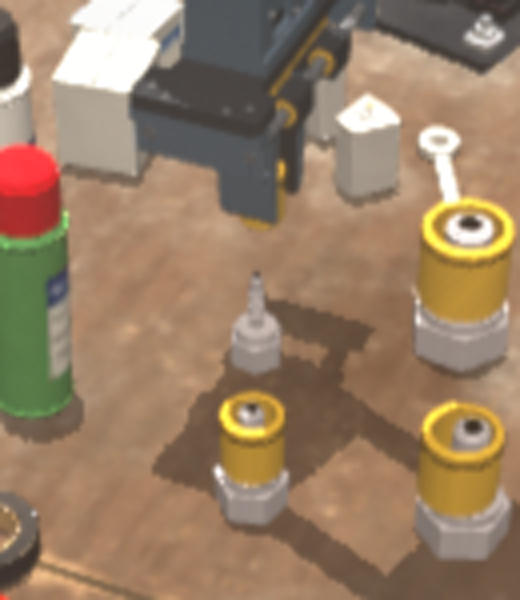

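```bash
python3 -m creep '[[0.9,2,0,15,0,0,0],[0.9,0,0,15,0,0,0],[0.9,0,0,5,0,0,0],[0.9,0,0,0,0,0,0]]'; python3 look.py c14 330 125
```

```text
time_s: 24.8
ee_pos: [626.1, -187.1, 89.3]
ee_rot: [-180.0, 0.1, 0.0]
force: [-0.3, 0.5, -0.6]
gripper_width: 24.6
crop 265 50
[369  99  25  31 518] [380.7 115.5]
[319 147  18  24 298] [327.6 159.3]
[369 151  22  28 429] [379.1 165.2]
[358 275  49 107 751] [382.5 329.2]
```

View pics/c14.png

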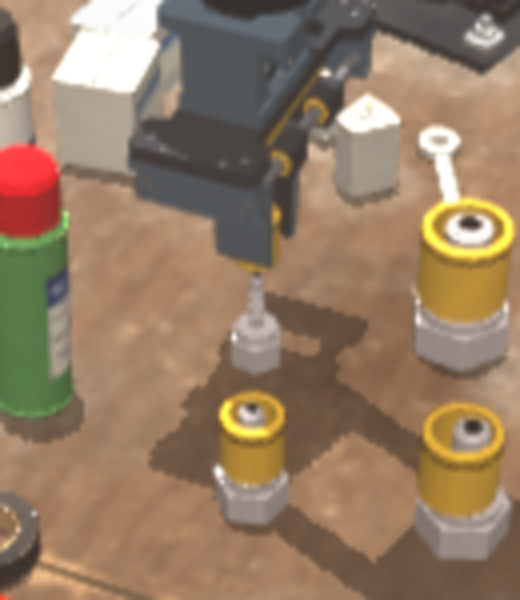

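```bash
python3 -m creep '[[0.9,0,0,10,0,0,0],[0.9,0,0,10,0,0,0],[0.9,0,0,12,0,0,0],[0.9,0,0,8,0,0,0],[0.9,0,0,0,0,0,0]]'; python3 look.py c15 330 125
```

```text
time_s: 25.48
ee_pos: [625.9, -187.1, 49.0]
ee_rot: [-180.0, 0.1, 0.0]
force: [1.2, -1.0, -0.1]
gripper_width: 24.5
crop 265 50
[369  99  25  31 519] [380.7 115.6]
[333 115   3  13  26] [333.6 120.8]
[319 147  18  24 299] [327.6 159.4]
[369 151  22  28 431] [379.1 165.3]
[358 275  49 107 750] [382.5 329.1]
```

View pics/c15.png

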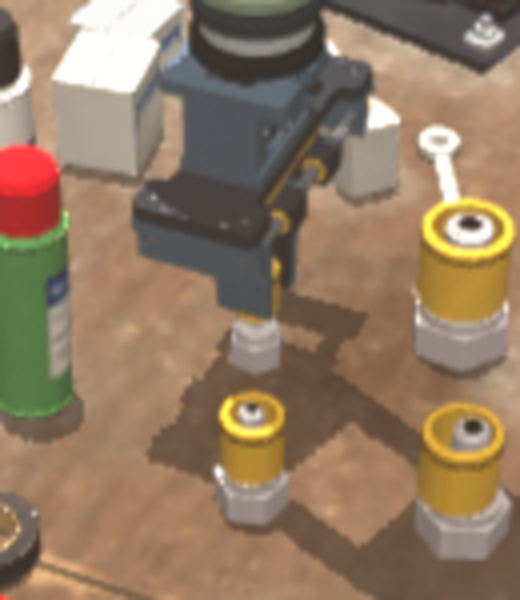

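```bash
python3 -m creep '[[0.9,0,0,5,0,0,0],[0.9,0,0,2,0,0,0],[0.9,0,0,1,0,0,0],[0.9,0,0,0,0,0,0]]'; python3 -m creep '[[0.9,0,0,1,0,0,0],[0.9,0,0,0,0,0,0]]'
```

```text
time_s: 26.02
ee_pos: [626.5, -187.3, 42.1]
ee_rot: [180.0, -0.0, 0.0]
force: [-0.0, -0.1, -0.8]
gripper_width: 24.0
time_s: 26.28
ee_pos: [626.5, -187.3, 41.1]
ee_rot: [180.0, -0.0, 0.0]
force: [-0.3, -0.4, -0.2]
gripper_width: 24.1
```

```bash
python3 -m creep '[[0.9,0,0,2,0,0,0],[0.9,0,0,0.4,0,0,0],[0.9,0,0,0,0,0,0],[0.7,0,0,0,0,0,0],[0.6,0,0,0,0,0,0]]'; python3 -m creep '[[0.4,0,0,0,0,0,0],[0.4,0,0,0,0,0,0],[0.4,0,0,-40,0,0,0],[0.3,0,0,-50,0,0,0],[0.3,0,0,-40,0,0,0]]'; python3 -m creep '[[0.3,-40,-45,0,0,0,0],[0.3,-40,-45,0,0,0,0],[0.3,-40,-50,0,0,0,0],[0.3,-40,-60,0,0,0,0],[0.3,-40,-60,0,0,0,0]]'; python3 -m creep '[[0.3,0,-60,0,0,0,0],[0.3,0,-60,0,0,0,0],[0.3,0,0,0,0,0,0]]'; python3 - <<'E'
from h import *
s=grab_frame("scene");t=grab_frame("top")
cv2.imwrite("pics/s16.png",cv2.resize(s["frame"][60:220,290:430,::-1],None,fx=3.7,fy=3.7,interpolation=cv2.INTER_CUBIC))
cv2.imwrite("pics/t16.png",cv2.resize(t["frame"][135:285,340:500,::-1],None,fx=4,fy=4,interpolation=cv2.INTER_CUBIC))
hsv=cv2.cvtColor(t["frame"],cv2.COLOR_RGB2HSV);m=cv2.inRange(hsv,(20,95,110),(40,255,255))
for nm,p,z,i in(("s",(624,-187),62,0),("m",(574,-70),70,0),("l",(454,-97),78,0),("xl",(513,-257),86,0)):
    u=proj(t,[*p,z]);w=np.zeros_like(m);cv2.circle(w,(int(u[0]),int(u[1])),19,255,-1)
    c,r=cv2.minEnclosingCircle(cv2.findNonZero(m&w));print(nm,round(r,1),ray(t,*c,z).round(1))
E
```

```text
time_s: 26.9
ee_pos: [626.7, -187.4, 38.8]
ee_rot: [180.0, -0.0, 0.0]
force: [0.9, -0.3, 0.5]
gripper_width: 34.5
time_s: 27.52
ee_pos: [626.8, -187.4, 170.8]
ee_rot: [180.0, -0.1, 0.0]
force: [0.2, -0.4, -0.3]
gripper_width: 63.9
time_s: 28.15
ee_pos: [436.9, 56.8, 168.9]
ee_rot: [-180.0, -0.1, -0.1]
force: [0.8, 0.7, -0.5]
gripper_width: 64.0
time_s: 28.52
ee_pos: [437.9, 179.0, 168.9]
ee_rot: [-179.9, -0.1, 0.3]
force: [-0.3, -0.4, -0.8]
gripper_width: 63.7
s 7.1 [ 625.6 -188.2   62. ]
m 9.4 [575.9 -71.4  70. ]
l 11.7 [460.4 -97.9  78. ]
xl 14.3 [ 516.6 -257.8   86. ]
```

View pics/s16.png

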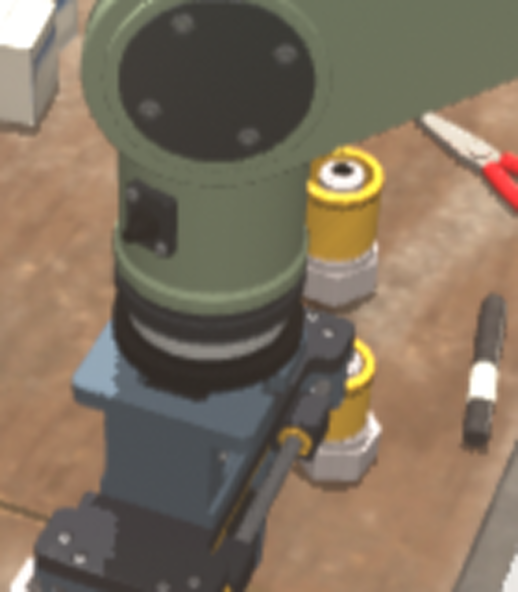

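View pics/t16.png

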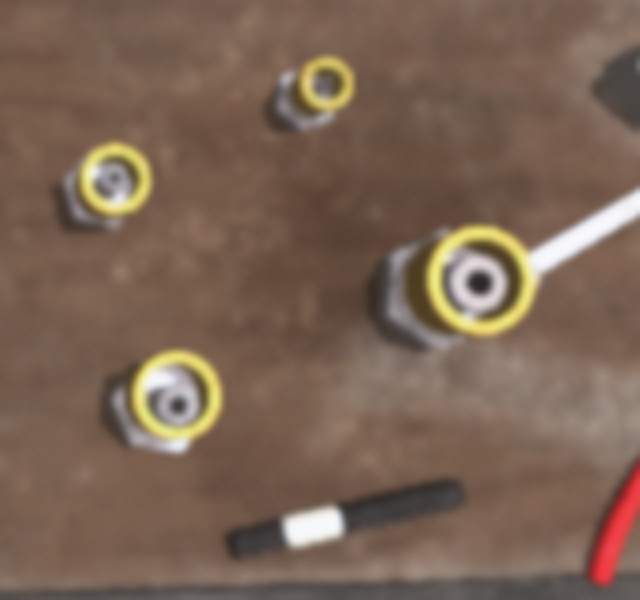

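Top view: all four rings surround their tails. L is about 5–6 mm off-centre, within its 12 mm tolerance. I'll clear the arm from the scene view to check the seating.

```bash
python3 -m creep '[[0.3,-20,-60,-30,0,0,0],[0.3,-20,-60,-30,0,0,0],[0.3,-20,-60,0,0,0,0],[0.3,-20,-60,0,0,0,0],[0.3,0,0,0,0,0,0]]';  python3 - <<'E'
from h import *
s=grab_frame("scene")
im=s["frame"]
cv2.imwrite("pics/s17.png",cv2.resize(im[60:220,290:430,::-1],None,fx=3.7,fy=3.7,interpolation=cv2.INTER_CUBIC))
m,l,o=gold(s)
for nm,p,b,L,r in(("s",(625,-187),26,36,14),("m",(576,-71),28,42,18.5),("l",(460,-98),30,48,23),("xl",(516,-258),32,54,28)):
    th=np.linspace(0,6.28,90);a=np.array([proj(s,[p[0]+r*np.cos(t),p[1]+r*np.sin(t),z]) for t in th for z in(b,b+L)])
    print(nm,"expected",a.min(0).round(1),a.max(0).round(1))
for i,st,c in o: print(st)
t=grab_frame("top");h=cv2.cvtColor(t["frame"],cv2.COLOR_RGB2HSV);g=cv2.inRange(h,(0,0,150),(180,50,255))
for nm,(u,v),z in(("nutb",(294,190),24),("nuta",(193,200),20)):
    w=np.zeros_like(g);cv2.circle(w,(u,v),18,255,-1)
    c,r=cv2.minEnclosingCircle(cv2.findNonZero(g&w));print(nm,np.round(c,1))
E
```

```text
time_s: 29.25
ee_pos: [362.4, 402.9, 221.8]
ee_rot: [-180.0, 0.0, 0.2]
force: [-0.7, -0.3, -0.4]
gripper_width: 63.8
s expected [322.8 116. ] [334.3 134.6]
m expected [319.4 147.2] [335.8 171.7]
l expected [368.7 149.9] [390.9 179.5]
xl expected [368.5  99.2] [393.1 130.9]
[376 120  16  10  76]
[350 275  57 125 882]
[362 285   9   8  28]
nutb [294.2 189.5]
nuta [192.5 200.1]
```

View pics/s17.png

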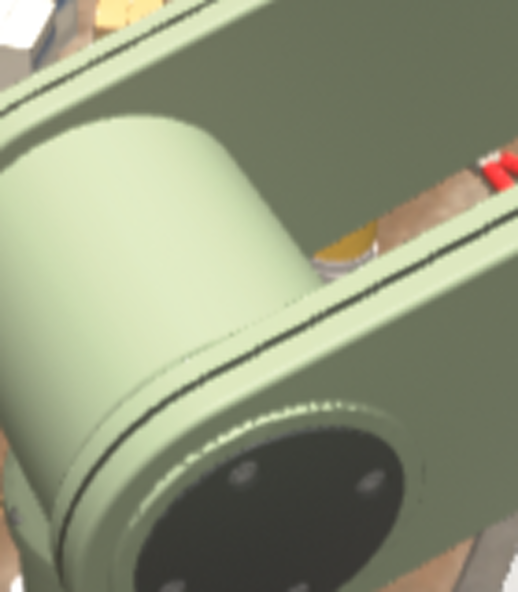

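```bash
python3 -m creep '[[0.3,5,60,0,0,0,0],[0.3,5,60,0,0,0,0],[0.3,5,60,0,0,0,0],[0.3,0,60,0,0,0,0],[0.3,0,60,0,0,0,0]]'; python3 -m creep '[[0.3,0,60,0,0,0,0],[0.3,0,60,0,0,0,0],[0.3,0,60,0,0,0,0],[0.3,0,60,0,0,0,0],[0.3,-5,60,0,0,0,0]]'; python3 -m creep '[[0.3,-10,60,0,0,0,0],[0.3,-20,60,0,0,0,0],[0.3,-20,60,0,0,0,0],[0.3,-20,60,0,0,0,0],[0.3,0,0,0,0,0,0]]'; python3 - <<'E'
from h import *
s=grab_frame("scene")
im=s["frame"]
cv2.imwrite("pics/s18.png",cv2.resize(im[80:220,290:430,::-1],None,fx=4,fy=4,interpolation=cv2.INTER_CUBIC))
m,l,o=gold(s)
for i,st,c in o: print(st)
E
```

```text
time_s: 29.98
ee_pos: [377.1, 97.2, 222.3]
ee_rot: [180.0, -0.0, -0.2]
force: [1.0, -0.6, -0.0]
gripper_width: 63.7
time_s: 30.6
ee_pos: [370.7, -202.3, 222.5]
ee_rot: [180.0, -0.0, -0.2]
force: [2.1, -0.1, 0.3]
gripper_width: 63.8
time_s: 31.22
ee_pos: [299.4, -440.8, 221.8]
ee_rot: [180.0, 0.1, -0.5]
force: [-0.4, 1.1, 0.7]
gripper_width: 63.8
[370  99  24  31 515]
[323 116  12  17 160]
[320 147  17  24 297]
[369 150  23  29 440]
[357 275  50 108 774]
[351 387   8  13  34]
```

View pics/s18.png

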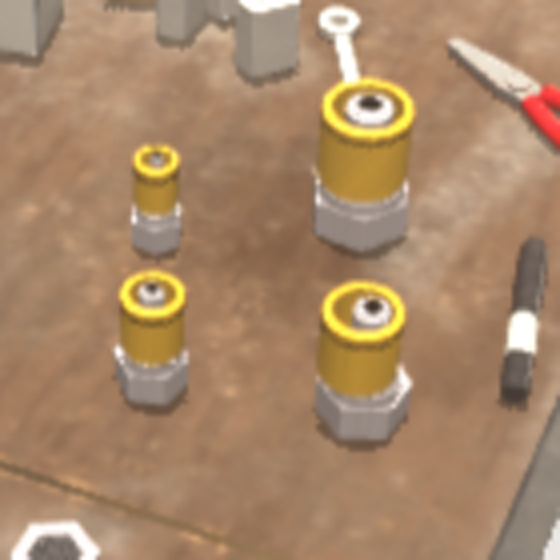

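All four ferrules stand flat and upright on their collars, and their outlines match the predicted ones to within about 1–2 px. The arm is clear, so I'll hand in.

```bash
python3 -c "
from workcell import *
print(job_done())"
```

```text
the job is handed in; nothing more can be done
None
```

All four ferrules are on the inserts of their own size, and I handed the job in at about 31 s of the 102 s. I placed them in the order XL, L, M, S; each was lowered to about 1 mm above its collar before release.

- **Seating:** In the last scene view all four stand upright on their collars. Their outlines match those predicted for seated ferrules to about 1–2 px.
- **Centring:** S, M and XL are within about 4 mm of centre in the top view. L is about 6 mm off-centre, the worst of the four, but within the 12 mm limit.
- **Nuts and inserts:** The nuts are within 0.2 px of where they started. I saw no insert tipped or shifted, though I did not measure the inserts separately at the end.
- **Failed look:** One check picture was blocked by the arm, so I moved the arm clear and took it again.

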